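# Shut the centrifuge lid and start it with the two-key start

### The job

Push the lid of the bench centrifuge all the way down until it is shut, then press its two green start keys fully down together, one fingertip on each, hold both down for at least two seconds, and let go so that both spring back up. Do not press any start key while the lid is open, never press the red stop key, and leave the bottle, beaker and test-tube rack alone; nothing is to be gripped or lifted.

Things in the scene. Friction and masses are not known exactly. Their poses are not given: they have to be found in the camera images.
- centrifuge: Fixed bench centrifuge, white on a red base, 270 (x) x 260 (y) x 120 mm high. Origin: centre of its underside. Own -x: its front; +y: towards the stop key; z up. Level control deck at the front, 120 mm up, own x -133 to -41 mm; on it at own x -95 mm: green start keys at y +30 and -30 mm, red stop key at y +95 mm, flat display at y -90 mm. The lid covers the rotor chamber behind
- lid (a joint): Lid angle, rad: 0 shut (level), grows as it opens (to 1.3). White plate, 160 mm from hinge to free edge, 200 wide, 14 thick, hinged at the back (+x); the free edge rises on the deck's side. Stiff hinge: stays where left, 1 to 5 N down near the free edge closes it. Shut, its top is 136 mm above the bench and its free edge 50 mm behind the line of key centres
- lid_hinge (a point): Point on the hinge axis at mid width, 128 mm above the bench, at own x = +115 mm of the centrifuge; the axis runs along the centrifuge's own y. The lid's top face is 8 mm above this axis when shut
- lid_push (a point): Point on the outer (top) face of the lid at mid width, 130 mm from the hinge axis and 30 mm from the free edge: a good place to push. Moves with the lid
- start_l_top (a point): Centre of the top face of the green start key at own y = +30 mm. Round cap of 28 mm diameter; its top stands 134 mm above the bench (14 mm above the deck) when up. Its centre is 60 mm from the other start key's
- start_r_top (a point): Centre of the top face of the green start key at own y = -30 mm, same size and height
- start_l (a joint): Travel of the start key at own y = +30 mm, in m: 0 up, 0.006 fully down. Spring return; about 1.5 N to begin to move, 5 N fully down
- start_r (a joint): Travel of the start key at own y = -30 mm, in m: 0 up, 0.006 fully down. Same spring
- stop (a joint): Travel of the red stop key (24 mm diameter cap, same height as the start keys, at own y = +95 mm), in m: 0 up, 0.006 down. Must not be pressed
- reagent_bottle: Loose amber bottle with black cap, 56 mm diameter, 130 mm high, upright beside the centrifuge. Origin: centre of its underside
- tube_rack: Loose blue test-tube rack full of capped tubes, 60 x 110 mm, 102 mm high, beside the centrifuge. Origin: centre of its underside
- beaker: Loose glass beaker, 66 mm diameter, 85 mm high, upright beside the centrifuge. Origin: centre of its underside
Not all that is in view belongs to the job. Several things look just like the tube_rack: the one meant starts farthest from the robot's base.

How it is judged:
On the way, in this order (a step that is already met when the one before it is completed fails the run):
1. the lid is pushed shut (within 0.04 rad) with both start keys still up (value of joint lid below 0.04 rad and value of joint each of start_l, start_r below 0.002 m), for 0.2 s.
2. both start keys are held down together by the fingers (each at least 4.5 of 6 mm) for two seconds without a break, lid shut (value of joint each of start_l, start_r above 0.0045 m and contact force between the fingers and start_l above 0.5 N and contact force between the fingers and start_r above 0.5 N and value of joint lid below 0.04 rad), for 2 s.
At the end, for the whole second after the job is handed in: The lid is shut (within 0.04 rad), both start keys and the stop key are up again (within 1 mm), and the bottle, rack and beaker stand upright within 15 mm of where they began (value of joint lid below 0.04 rad and value of joint each of start_l, start_r, stop below 0.001 m and distance of each of reagent_bottle, tube_rack, beaker from where it was at the start of the episode below 0.015 m and angle between each of reagent_bottle, tube_rack, beaker's own z axis and vertical below 0.15 rad); the robot touches nothing.
It fails at once if a start key is pressed (over 2.5 mm) while the lid is open (over 0.06 rad) (value of joint lid above 0.06 rad and value of joint any of start_l, start_r above 0.0025 m).
It fails at once if the red stop key is pressed (over 2.5 mm) (value of joint stop above 0.0025 m).
It fails at once if the lid is lifted farther open (over 1.15 rad) (value of joint lid above 1.15 rad).
It fails at once if the bottle, rack or beaker is pushed (over 20 mm), tipped or lifted (distance of any of reagent_bottle, tube_rack, beaker from where it was at the start of the episode above 0.02 m or angle between any of reagent_bottle, tube_rack, beaker's own z axis and vertical above 0.3 rad).
It also fails if it takes over 48 s, if anything falls off the work surface, if the arm or the gripper's body presses on something with over 40 N, if the wrist force passes 120 N, or if a joint passes its speed limit or range.

### The arm

A 6-joint arm with a two-finger parallel gripper is mounted at the origin on the work surface. World frame = base frame: x ahead of the robot, y to its left, z up, the work surface at z = 0. Lengths are in m, angles in rad, forces in N, time in s.
With the tool pointing down it reaches from about 0.225 to 0.875 m from the base axis. Payload 3.4 kg.
Tool frame: the origin (TCP) lies at the very end of the fingers, on their centre line; the grasp point (between the pads) lies 19 mm behind it (grip_depth is the distance from the TCP to the grasp point, in m); x points along the fingers, z is the direction in which the jaws open and shut, and the axes are right-handed (so a half turn about x gives the same grasp; the last joint's range is limited). The gripper opens to 85 mm and grips with 20 to 120 N. Pads are 22 mm wide; open, the fingers measure 114 mm over their backs; the gripper's body (76 mm by 85 mm) begins 54 mm behind the grasp point. The pads swing forward as they close: fully open they stand 13 mm farther back than shut.
Start: joints at [-1.467, 0.276, 1.505, -0, 1.361, -0.121], TCP at [0.128, -0.561, 0.231] pointing down, gripper open.
Joint ranges: [-2.89, 2.89], [-0.75, 2.08], [0.22, 2.7], [-1.18, 4.32], [0.11, 2.71], [-2.7, 2.7]. Speed limits (rad/s): [2.57, 2.57, 3.14, 3.14, 3.14, 3.14].

### API

Orientations are given as a unit quaternion [w, x, y, z].
In Python, from rig import get_state, get_image, sign_off, grip_depth gives the robot as it stands. The module is installed in compiled form; this text tells all that it offers.
- The arm moves only by the tool arm_command, never from a script. Its argument "series" is a list of rows, each an object with "dp": the shift along the tool's x, y, z scaled (see below), a list of three; "angular": the turn, a rotation vector about the tool's x, y, z scaled (see below), a list of three; "gripper": the finger opening in mm, from 0 to 85.4. A call has exactly 8 rows; each row shifts and turns the pose as measured when the row begins, along the tool's axes as they then stand; what a row does not reach is not made up. The controller multiplies each number of a shift by 0.12 m and each number of a turn by 90 degrees. A row lasts 1/8 s, in which the tool goes at most 62.5 mm and 10.7 degrees, less where a joint would pass 70% of its speed; a pose out of reach is approached as far as the arm can. A call with a number of a shift or a turn outside -1 to 1 is refused whole. A call with a gripper value outside its range is refused whole. The fingers move at their own pace and stop on an object; "grip_force" is the grip in N (left out, the last holds). Time passes only in rows, so rows that do not move let the fingers close, or fill a call up. It gives the time, the measured TCP pose, the force and the opening at its end, in the units of the state.
- get_state(): the state, without advancing time (a new reading comes with each control period).
- get_image(name): name is "scene" or "side" or "wrist"; returns a dict with "image" (400x640x3 uint8, blue, green, red), "depth" (400x640 float32, m along the optical axis (not along the pixel's ray), 0 where there is no reading), "mtx" (3x3 intrinsics, pixels), "view" (4x4, takes a point from world to camera coordinates); the wrist camera has in their place "mount" (4x4, takes a point from camera to tool coordinates, whose origin is the TCP and whose axes are the tool frame's). Camera axes: x right, y up, looking along -z (the intrinsics and any distortion apply to the point x, -y, -z); pixel columns grow to the right and rows downward; lengths in m; the calibration is good to about 2 mm. A picture is of the moment at which its call begins: read the wrist's pose just before it.
- sign_off(): hands the job in, once; it reports no verdict.
The state is a dict: "clock": time; "qpos": joint angles; "qd": joint speeds; "effort": joint torques, N m; "position": TCP position; "ee_rot": TCP orientation; "contact_force": force on the tool from outside, world axes, zero at the start; "moment": the same for the moment, N m; "width": finger opening in m.
Only numpy, scipy, OpenCV 4.12 (cv2) and the standard library are available. Lean on these libraries where they do the work, as an engineer would, in place of code of your own. Each camera call takes 0.05 s, during which the arm holds its last target. There are 200 camera calls.

## Working session

There is one attempt and no reset: what is moved stays moved. The work goes in short steps, Python scripts to look and compute and a tool call to move; the robot and the scene stay as the last step left them, time stands still between calls to the robot, and variables do not carry over. Pictures are saved under pics/ and viewed, about 8 in all and at most 12, crops included, and the job is handed in when it is done.

Besides the shell and the picture viewer there is one more tool, called by a JSON object that holds its "name" and its "arguments". arm_command: Moves the arm, as the interface text tells. Its arguments: {"type":"object","properties":{"series":{"type":"array","items":{"type":"object","properties":{"dp":{"type":"array","items":{"type":"number"}},"angular":{"type":"array","items":{"type":"number"}},"gripper":{"type":"number"}}}},"grip_force":{"type":"number"}},"required":["series"]}

```bash
mkdir -p pics
cat > h.py <<'E'
import numpy as np, cv2
from rig import *
from scipy.spatial.transform import Rotation as R
def Rt():
    s=get_state(); w,x,y,z=s["ee_rot"]; return np.array(s["position"]),R.from_quat([x,y,z,w]).as_matrix()
def grab(n):
    p,r=Rt(); d=get_image(n)
    if n=="wrist":
        T=np.eye(4);T[:3,:3]=r;T[:3,3]=p; d["c2w"]=T@np.array(d["mount"])
    else: d["c2w"]=np.linalg.inv(np.array(d["view"]))
    d["mtx"]=np.array(d["mtx"]); return d
def ray(d,u,v):
    k=d["mtx"]; q=np.array([(u-k[0,2])/k[0,0],-(v-k[1,2])/k[1,1],-1.])
    return d["c2w"][:3,3], d["c2w"][:3,:3]@q
def onz(d,u,v,z):
    o,q=ray(d,u,v); return o+q*(z-o[2])/q[2]
def ondepth(d,u,v):
    o,q=ray(d,u,v); return o+q*d["depth"][int(v),int(u)]
def blobs(d,lo,hi,amin=30):
    h=cv2.cvtColor(d["image"],cv2.COLOR_BGR2HSV); m=cv2.inRange(h,np.array(lo),np.array(hi))
    n,_,st,c=cv2.connectedComponentsWithStats(m)
    return [(c[i].round(1),st[i]) for i in range(1,n) if st[i,4]>=amin]
E
python3 - <<'E'
from h import *
print(get_state()); print(grip_depth)
for n in("scene","side","wrist"):
    d=grab(n); print(n,[k for k in d],d["mtx"].tolist(),d["c2w"].round(3).tolist()); cv2.imwrite(f"pics/{n}0.png",d["image"])
    for c,s in blobs(d,(45,90,50),(85,255,255)): print("green",c,s,ondepth(d,*c).round(3))
    for c,s in blobs(d,(0,150,80),(6,255,255)): print("red",c,s,ondepth(d,*c).round(3))
E
```

```text
{'clock': 0.0, 'qpos': array([-1.46700246e+00,  2.76593660e-01,  1.50615315e+00,  2.47333992e-05,
        1.36068621e+00, -1.21002750e-01]), 'qd': array([ 0.00122912, -0.00156673,  0.00062676,  0.00288119,  0.00143827,
       -0.00028049]), 'effort': array([ 3.53009113e-03, -4.16767251e+01, -2.45804018e+01, -1.58329635e-04,
        1.09591315e-02, -4.70837662e-06]), 'position': array([ 0.1281184 , -0.55999827,  0.23043249]), 'ee_rot': array([ 0.55247448,  0.44123536,  0.55337452, -0.4402953 ]), 'contact_force': array([ 0.49177358, -0.28292143, -0.59286562]), 'moment': array([-0.02306294, -0.00973971, -0.01471477]), 'width': 0.08590811433671545}
0.0187
scene ['image', 'depth', 'mtx', 'view', 'c2w'] [[423.0244130702789, 0.0, 321.326853431262], [0.0, 423.0244130702789, 196.7417606187439], [0.0, 0.0, 1.0]] [[0.811, -0.503, 0.3, 0.851], [0.585, 0.7, -0.408, -0.408], [-0.005, 0.507, 0.862, 1.114], [0.0, 0.0, 0.0, 1.0]]
green [311.6 193.5] [307 189  11  10  90] [0.483 0.049 0.133]
green [294.1 205.8] [289 201  11  11  97] [ 0.468 -0.009  0.134]
green [277.3 220.9] [270 215  16  13 114] [ 0.
[... 865 characters left out ...]
36.6] [302 204  48  49 218] [0.464 0.149 0.056]
red [264.3 236.4] [245 230  40  13 168] [0.651 0.111 0.015]
red [591.7 285.4] [ 573  258   41   53 1035] [-0.042  0.501  0.243]
red [557.9 367.9] [ 516  322   98   78 2848] [-0.039  0.52   0.029]
red [397.5 365.2] [379 350  41  35 976] [0.319 0.647 0.166]
red [625.1 386.6] [620 378   9  15  62] [-0.159  0.554  0.028]
red [391.3 386.4] [387 383   9   9  30] [0.329 0.675 0.146]
wrist ['image', 'depth', 'mtx', 'mount', 'c2w'] [[305.7325820526836, 0.0, 316.93567138665213], [0.0, 305.7325820526836, 202.10218428429624], [0.0, 0.0, 1.0]] [[0.223, 0.94, 0.257, 0.193], [-0.975, 0.216, 0.057, -0.546], [-0.002, -0.263, 0.965, 0.374], [0.0, 0.0, 0.0, 1.0]]
```

View pics/scene0.png

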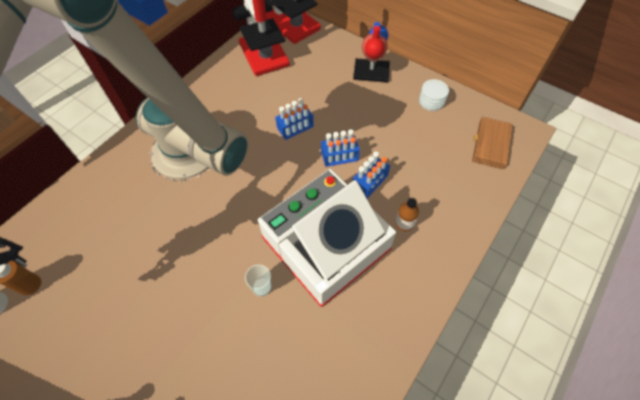

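View pics/side0.png

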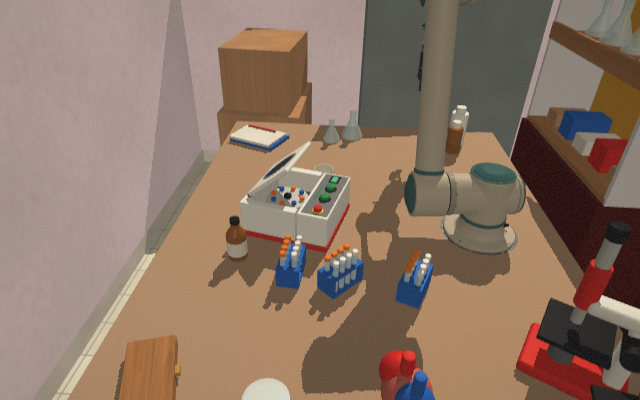

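The scene view shows the centrifuge deck at front left. start_r is the key at (294,206), start_l the key at (312,194), the red stop at (330,180), and the flat display (also green) at (277,221). The keys could be confused with the display. I pick the two round keys between display and stop. The lid is open, the three blue racks lie to the +y side, the beaker is at (259,280) and the bottle at (408,212). Next I measure the pose and lid angle, with one close crop as a check.

Run:
```python
from h import *
d=grab("scene"); s=grab("side")
for n,x,pl in(("scene",d,((311.6,193.5),(294.1,205.8),(329.8,179.5))),("side",s,((324.2,196.8),(331.9,183.8),(317.3,208)))):
    L,Rr,S=[onz(x,*p,.132) for p in pl]; v=S-Rr
    print(n,L.round(4),Rr.round(4),S.round(4),np.linalg.norm(L-Rr),np.linalg.norm(S-Rr),np.arctan2(-v[0],v[1]))
c=(onz(d,311.6,193.5,.132)+onz(d,294.1,205.8,.132))/2
v=onz(d,329.8,179.5,.132)-onz(d,294.1,205.8,.132); t=np.arctan2(-v[0],v[1])
ux=np.array([np.cos(t),np.sin(t)]); uy=np.array([-np.sin(t),np.cos(t)])
P=[]
for vv in range(170,300,2):
  for u in range(260,400,2):
    if d["depth"][vv,u]>0:
        p=ondepth(d,u,vv); a=(p[:2]-c[:2])@ux-.095; b=(p[:2]-c[:2])@uy
        if p[2]>.15 and abs(b)<.09 and -.06<a<.15: P.append((a,b,p[2]))
P=np.array(P); print(len(P),P.min(0),P.max(0))
A=np.c_[P[:,0],P[:,1],np.ones(len(P))]
for _ in range(4):
    k=np.linalg.lstsq(A,P[:,2],rcond=None)[0]; e=abs(A@k-P[:,2]); g=e<.006; A=A[g];P=P[g]
print(len(P),k,"angle",np.arctan(-k[0]), P.min(0),P.max(0))
p,r=Rt(); print(r.round(3)); 
cv2.imwrite("pics/crop.png",np.hstack([cv2.resize(d["image"][160:300,240:400],None,fx=2.5,fy=2.5),cv2.resize(s["image"][130:270,235:395],None,fx=2.5,fy=2.5)]))
```

```text
scene [0.4822 0.0498 0.132 ] [ 0.4671 -0.008   0.132 ] [0.4963 0.1152 0.132 ] 0.059758258466909374 0.1266722407064897 -0.23245264622337858
side [0.4797 0.0608 0.132 ] [ 0.461  -0.0163  0.132 ] [0.4952 0.1216 0.132 ] 0.07936873965380514 0.1421238501487168 -0.24313527461683535
947 [-0.01226958 -0.08985598  0.15002345] [0.10271846 0.08991528 0.2383223 ]
935 [-0.83355983  0.01276352  0.23394134] angle 0.6948719293363652 [-0.00918694 -0.08985598  0.15002345] [0.10271846 0.08991528 0.2383223 ]
[[-0.     0.975  0.223]
 [ 0.001  0.223 -0.975]
 [-1.     0.    -0.001]]
```

View pics/crop.png

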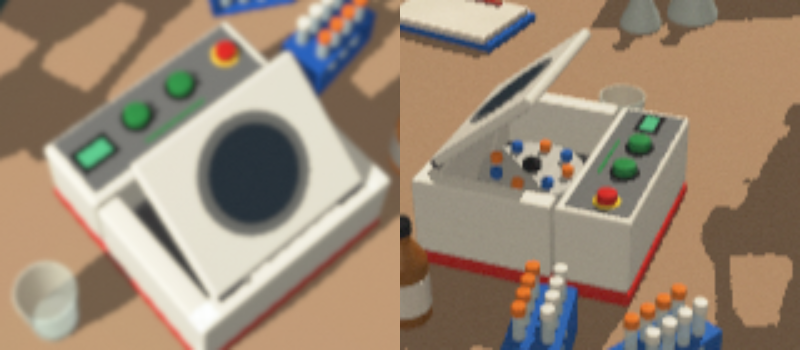

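The crop confirms two round green start keys between the display and the red stop. The lid is open at about 0.69 rad. I raise the tool, turn it so the jaw axis lies along the key line, and set out.

{"name": "arm_command", "arguments": {"series": [{"dp": [-0.2, 0, 0], "angular": [0.097, 0, 0], "gripper": 46}, {"dp": [-0.2, 0, 0], "angular": [0.097, 0, 0], "gripper": 46}, {"dp": [-0.2, 0, 0], "angular": [0.097, 0, 0], "gripper": 46}, {"dp": [0, 0.2, -0.41], "angular": [0, 0, 0], "gripper": 46}, {"dp": [0, 0.2, -0.41], "angular": [0, 0, 0], "gripper": 46}, {"dp": [0, 0.2, -0.41], "angular": [0, 0, 0], "gripper": 46}, {"dp": [0, 0.2, -0.41], "angular": [0, 0, 0], "gripper": 46}, {"dp": [0, 0.2, -0.41], "angular": [0, 0, 0], "gripper": 46}]}}

```text
clock: 1.25
position: [0.3079, -0.349, 0.3036]
ee_rot: [0.432, 0.561, 0.432, -0.559]
contact_force: [1.0, 0.3, -0.7]
width: 0.0462
```

```bash
cat > w.py <<'E'
from h import *
T=dict(push=(.587,-.006,.30),keys=(.4747,.021,.18))
def rep():
    p,r=Rt(); s=get_state(); print(s["clock"],p.round(4),"F",s["contact_force"].round(2),"w",s["width"]); print(r.round(3).tolist())
    for k,v in T.items(): print(k,"dp units",(r.T@(np.array(v)-p)/.12).round(3))
    M=np.c_[[0,0,-1],[.973,-.231,0],[-.231,-.973,0]]; print("ang units",(R.from_matrix(r.T@M).as_rotvec()/(np.pi/2)).round(3))
if __name__=="__main__": rep()
E
python3 w.py
```

```text
1.25 [ 0.3079 -0.349   0.3036] F [ 0.98  0.3  -0.72] w 0.04615340047272683
[[0.001, 0.967, -0.253], [0.002, -0.253, -0.967], [-1.0, 0.001, -0.003]]
push dp units [ 0.04   1.526 -3.354]
keys dp units [ 1.039  0.563 -3.332]
ang units [-0.015 -0.002 -0.   ]
```

{"name": "arm_command", "arguments": {"series": [{"dp": [0, 0.2, -0.44], "angular": [-0.015, 0, 0], "gripper": 46}, {"dp": [0, 0.2, -0.44], "angular": [0, 0, 0], "gripper": 46}, {"dp": [0, 0.2, -0.44], "angular": [0, 0, 0], "gripper": 46}, {"dp": [0, 0.2, -0.44], "angular": [0, 0, 0], "gripper": 46}, {"dp": [0, 0.2, -0.44], "angular": [0, 0, 0], "gripper": 46}, {"dp": [0, 0.2, -0.44], "angular": [0, 0, 0], "gripper": 46}, {"dp": [0, 0.2, -0.44], "angular": [0, 0, 0], "gripper": 46}, {"dp": [0, 0.1, -0.3], "angular": [0, 0, 0], "gripper": 46}]}}

```text
clock: 2.25
position: [0.5856, 0.017, 0.3049]
ee_rot: [0.44, 0.555, 0.438, -0.553]
contact_force: [0.0, 0.4, 0.9]
width: 0.0458
```

Run:
```python
from w import *
rep(); d=grab("wrist"); cv2.imwrite("pics/w1.png",d["image"])
for c,s in blobs(d,(45,90,50),(85,255,255)): print("green",c,s,onz(d,*c,.134).round(4))
for c,s in blobs(d,(0,150,80),(6,255,255)): print("red",c,s,onz(d,*c,.134).round(4))
```

```text
2.25 [0.5856 0.017  0.3049] F [0.03 0.41 0.88] w 0.04583577887688071
[[0.005, 0.973, -0.229], [-0.001, -0.229, -0.973], [-1.0, 0.005, -0.0]]
push dp units [0.041 0.055 0.184]
keys dp units [ 1.036 -0.912  0.179]
ang units [ 0.001 -0.    -0.003]
green [332.9 252.8] [300 251  65   4 186] [0.5069 0.0171 0.134 ]
green [308.3 277.5] [295 265  27  26 516] [0.4835 0.051  0.134 ]
green [416.5 271.7] [404 265  24  18 290] [ 0.4626 -0.0702  0.134 ]
green [356.9 278.7] [347 266  21  25 377] [ 0.4693 -0.0027  0.134 ]
```

View pics/w1.png

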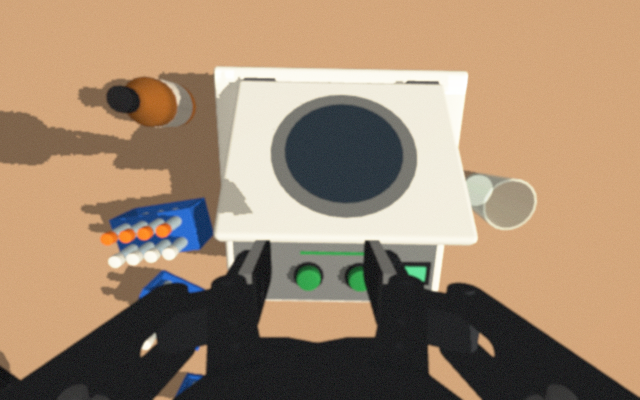

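The wrist view shows the open lid's outer face ahead, with the keys at (308,277) and (357,279), the display at (416,272), and the bottle, racks and beaker clear to the sides. Now I align and descend onto the lid.

{"name": "arm_command", "arguments": {"series": [{"dp": [0, 0.03, 0.1], "angular": [0, 0, 0], "gripper": 46}, {"dp": [0.1, 0.03, 0.09], "angular": [0, 0, 0], "gripper": 46}, {"dp": [0.2, 0, 0], "angular": [0, 0, 0], "gripper": 46}, {"dp": [0.2, 0, 0], "angular": [0, 0, 0], "gripper": 46}, {"dp": [0.15, 0, 0], "angular": [0, 0, 0], "gripper": 46}, {"dp": [0.1, -0.04, 0], "angular": [0, 0, 0], "gripper": 46}, {"dp": [0.1, -0.04, 0], "angular": [0, 0, 0], "gripper": 46}, {"dp": [0.1, -0.04, 0], "angular": [0, 0, 0], "gripper": 46}]}}

```text
clock: 3.3
position: [0.5731, -0.01, 0.1855]
ee_rot: [0.439, 0.558, 0.436, -0.554]
contact_force: [-0.1, 1.0, 2.1]
width: 0.0458
```

```bash
python3 w.py
```

```text
3.3 [ 0.5731 -0.01    0.1855] F [-0.06  1.04  2.1 ] w 0.04580710510060753
[[0.008, 0.972, -0.236], [0.001, -0.236, -0.972], [-1.0, 0.007, -0.003]]
push dp units [-0.953  0.112 -0.062]
keys dp units [ 0.04  -0.858 -0.058]
ang units [-0.003 -0.002 -0.005]
```

{"name": "arm_command", "arguments": {"series": [{"dp": [0.1, -0.04, 0], "angular": [0, 0, 0], "gripper": 46}, {"dp": [0.1, -0.04, 0], "angular": [0, 0, 0], "gripper": 46}, {"dp": [0.08, -0.03, 0], "angular": [0, 0, 0], "gripper": 46}, {"dp": [0.06, -0.02, 0], "angular": [0, 0, 0], "gripper": 46}, {"dp": [0.04, -0.01, 0], "angular": [0, 0, 0], "gripper": 46}, {"dp": [0.03, 0, 0], "angular": [0, 0, 0], "gripper": 46}, {"dp": [0.03, 0, 0], "angular": [0, 0, 0], "gripper": 46}, {"dp": [0.02, 0, 0], "angular": [0, 0, 0], "gripper": 46}]}}

```text
clock: 4.3
position: [0.5565, -0.0061, 0.1336]
ee_rot: [0.441, 0.558, 0.434, -0.553]
contact_force: [-3.1, 0.3, 10.7]
width: 0.0461
```

```bash
python3 w.py
```

```text
4.3 [ 0.5565 -0.0061  0.1336] F [-3.07  0.28 10.72] w 0.04611969520455372
[[0.012, 0.972, -0.234], [-0.002, -0.234, -0.972], [-1.0, 0.012, -0.001]]
push dp units [-1.384  0.264 -0.062]
keys dp units [-0.395 -0.711 -0.06 ]
ang units [-0.002 -0.001 -0.008]
```

{"name": "arm_command", "arguments": {"series": [{"dp": [0.03, 0, 0], "angular": [0, 0, 0], "gripper": 46}, {"dp": [0.03, 0, 0], "angular": [0, 0, 0], "gripper": 46}, {"dp": [0.03, 0, 0], "angular": [0, 0, 0], "gripper": 46}, {"dp": [0.03, 0, 0], "angular": [0, 0, 0], "gripper": 46}, {"dp": [0.03, 0, 0], "angular": [0, 0, 0], "gripper": 46}, {"dp": [0.03, 0, 0], "angular": [0, 0, 0], "gripper": 46}, {"dp": [0, 0, 0], "angular": [0, 0, 0], "gripper": 46}, {"dp": [0, 0, 0], "angular": [0, 0, 0], "gripper": 46}]}}

```text
clock: 5.3
position: [0.5563, -0.0059, 0.1345]
ee_rot: [0.444, 0.561, 0.431, -0.55]
contact_force: [0.4, -0.1, 0.7]
width: 0.0457
```

```bash
python3 w.py
```

```text
5.3 [ 0.5563 -0.0059  0.1345] F [ 0.45 -0.05  0.66] w 0.04572857508160052
[[0.023, 0.972, -0.234], [-0.004, -0.234, -0.972], [-1.0, 0.024, -0.001]]
push dp units [-1.373  0.281 -0.061]
keys dp units [-0.396 -0.704 -0.06 ]
ang units [-0.002 -0.001 -0.015]
```

The lid met a hard stop, so it should be shut. I lift, move back above the keys and check.

{"name": "arm_command", "arguments": {"series": [{"dp": [-0.2, 0, 0], "angular": [0, 0, 0], "gripper": 46}, {"dp": [-0.25, 0, 0], "angular": [0, 0, -0.015], "gripper": 46}, {"dp": [0, -0.18, -0.02], "angular": [0, 0, 0], "gripper": 46}, {"dp": [0, -0.18, -0.02], "angular": [0, 0, 0], "gripper": 46}, {"dp": [0, -0.18, -0.02], "angular": [0, 0, 0], "gripper": 46}, {"dp": [0, -0.18, 0], "angular": [0, 0, 0], "gripper": 46}, {"dp": [0, -0.04, 0], "angular": [0, 0, 0], "gripper": 46}, {"dp": [0, 0, 0], "angular": [0, 0, 0], "gripper": 46}]}}

```text
clock: 6.3
position: [0.4614, 0.0243, 0.1847]
ee_rot: [-0.434, -0.553, -0.441, 0.558]
contact_force: [0.2, -0.0, -0.1]
width: 0.0463
```

Run:
```python
from w import *
rep(); d=grab("wrist"); s=grab("side"); cv2.imwrite("pics/w2.png",np.hstack([d["image"][:,100:540],cv2.resize(s["image"][130:280,230:380],(400,400))])[:, :800])
for c,s2 in blobs(d,(45,90,50),(85,255,255)): print("green",c,s2,onz(d,*c,.134).round(4))
for c,s2 in blobs(d,(0,150,80),(6,255,255)): print("red",c,s2,onz(d,*c,.134).round(4))
# lid height from wrist depth
for q in((320,20),(320,60),(250,100),(400,100),(320,140),(320,170)): print(q,ondepth(d,*q).round(4))
```

```text
6.3 [0.4614 0.0243 0.1847] F [ 0.22 -0.03 -0.1 ] w 0.04625111550811181
[[-0.012, 0.972, -0.234], [0.003, -0.234, -0.972], [-1.0, -0.012, -0.0]]
push dp units [-9.730e-01  1.065e+00  1.000e-03]
keys dp units [0.038 0.115 0.001]
ang units [-0.002 -0.     0.008]
green [314.9 158.6] [256 155 119   8 651] [0.5024 0.0156 0.134 ]
green [270.3 202. ] [ 249  181   44   43 1459] [0.4815 0.0508 0.134 ]
green [444.8 195.2] [ 418  181   55   29 1463] [ 0.4593 -0.0613  0.134 ]
green [359.1 203.2] [ 338  182   44   43 1453] [ 0.4671 -0.0058  0.134 ]
red [172.7 201.4] [154 184  39  36 943] [0.4969 0.1131 0.134 ]
(320, 20) [ 0.5768 -0.0053  0.1362]
(320, 60) [ 0.5567 -0.0006  0.1376]
(250, 100) [0.5454 0.0447 0.1366]
(400, 100) [ 0.5246 -0.0417  0.1365]
(320, 140) [0.5119 0.0099 0.1216]
(320, 170) [0.4922 0.0146 0.1208]
```

View pics/w2.png

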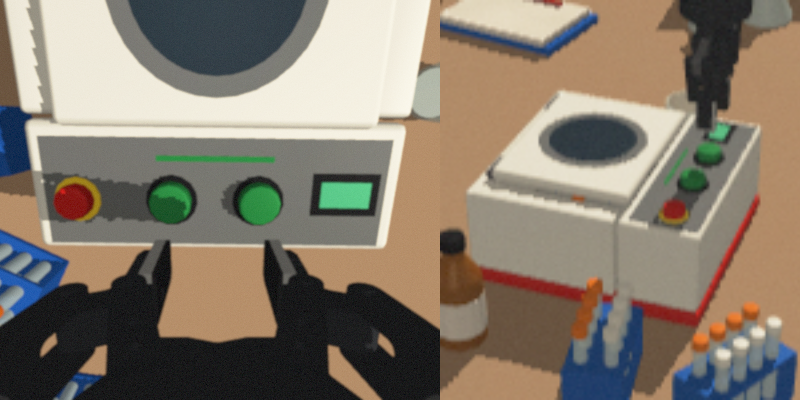

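The lid is flat at 136–137 mm, so it is shut. The keys are at crop (171,202) and (260,203), with the fingers symmetric about them. I move over the keys and down to just above them.

{"name": "arm_command", "arguments": {"series": [{"dp": [0, 0.06, -0.004], "angular": [0, 0, 0.008], "gripper": 46}, {"dp": [0, 0.05, -0.003], "angular": [0, 0, 0], "gripper": 46}, {"dp": [0, 0.01, 0], "angular": [0, 0, 0], "gripper": 46}, {"dp": [0.1, 0, 0], "angular": [0, 0, 0], "gripper": 46}, {"dp": [0.1, 0, 0], "angular": [0, 0, 0], "gripper": 46}, {"dp": [0.1, 0, 0], "angular": [0, 0, 0], "gripper": 46}, {"dp": [0.04, 0, 0], "angular": [0, 0, 0], "gripper": 46}, {"dp": [0, 0, 0], "angular": [0, 0, 0], "gripper": 46}]}}

```text
clock: 7.4
position: [0.4782, 0.0209, 0.1395]
ee_rot: [-0.437, -0.555, -0.437, 0.556]
contact_force: [-0.0, 0.4, 0.3]
width: 0.0462
```

Run:
```python
from w import *
T["keys"]=(.4745,.022,.14)
rep(); d=grab("wrist"); s=grab("side"); cv2.imwrite("pics/w3.png",np.hstack([d["image"][:,100:540],cv2.resize(s["image"][150:240,280:370],(360,400))]))
```

```text
7.4 [0.4782 0.0209 0.1395] F [-0.03  0.38  0.33] w 0.04623712951031529
[[-0.0, 0.972, -0.235], [-0.0, -0.235, -0.972], [-1.0, -0.0, 0.0]]
push dp units [-1.338  0.933  0.005]
keys dp units [-0.004 -0.032 -0.002]
ang units [-0.003  0.     0.   ]
```

View pics/w3.png

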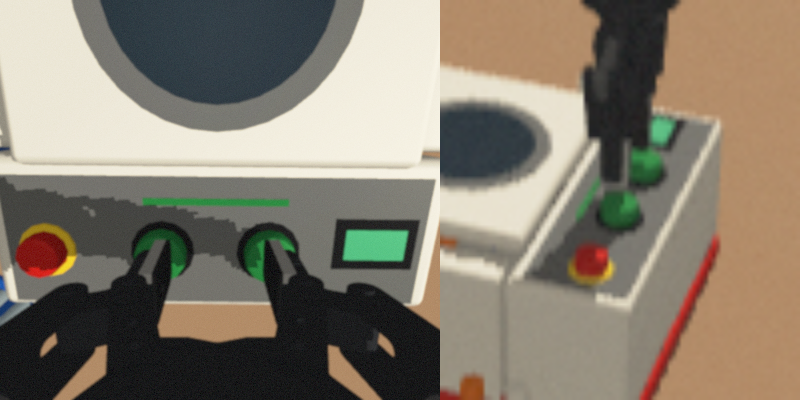

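The fingertips sit over both keys at crop (162,248) and (272,248). Now I press.

{"name": "arm_command", "arguments": {"series": [{"dp": [0, -0.03, 0], "angular": [0, 0, 0], "gripper": 46}, {"dp": [0.03, 0, 0], "angular": [0, 0, 0], "gripper": 46}, {"dp": [0.04, 0, 0], "angular": [0, 0, 0], "gripper": 46}, {"dp": [0.05, 0, 0], "angular": [0, 0, 0], "gripper": 46}, {"dp": [0.06, 0, 0], "angular": [0, 0, 0], "gripper": 46}, {"dp": [0.06, 0, 0], "angular": [0, 0, 0], "gripper": 46}, {"dp": [0.06, 0, 0], "angular": [0, 0, 0], "gripper": 46}, {"dp": [0.06, 0, 0], "angular": [0, 0, 0], "gripper": 46}]}}

```text
clock: 8.5
position: [0.4761, 0.0217, 0.1251]
ee_rot: [0.442, 0.558, 0.434, -0.552]
contact_force: [-15.9, 1.1, 54.2]
width: 0.046
```

```bash
python3 w.py
```

```text
8.5 [0.4761 0.0217 0.1251] F [-15.92   1.1   54.24] w 0.045981809565064306
[[0.014, 0.972, -0.233], [-0.003, -0.233, -0.972], [-1.0, 0.014, -0.0]]
push dp units [-1.444  0.973  0.008]
keys dp units [-0.458 -0.004  0.008]
ang units [-0.002 -0.    -0.009]
```

Both keys are at the bottom (TCP z 0.125), but the force is too high. I ease the push and hold.

{"name": "arm_command", "arguments": {"series": [{"dp": [0.035, 0, 0], "angular": [0, 0, -0.006], "gripper": 46}, {"dp": [0.035, 0, 0], "angular": [0, 0, -0.006], "gripper": 46}, {"dp": [0.035, 0, 0], "angular": [0, 0, -0.006], "gripper": 46}, {"dp": [0.035, 0, 0], "angular": [0, 0, -0.006], "gripper": 46}, {"dp": [0.035, 0, 0], "angular": [0, 0, -0.006], "gripper": 46}, {"dp": [0.035, 0, 0], "angular": [0, 0, -0.006], "gripper": 46}, {"dp": [0.035, 0, 0], "angular": [0, 0, -0.006], "gripper": 46}, {"dp": [0.035, 0, 0], "angular": [0, 0, -0.006], "gripper": 46}]}}

```text
clock: 9.5
position: [0.476, 0.0217, 0.1254]
ee_rot: [-0.425, -0.546, -0.45, 0.565]
contact_force: [-8.7, 0.5, 31.9]
width: 0.0461
```

Run:
```python
from w import *
rep(); d=grab("wrist"); s=grab("side"); cv2.imwrite("pics/w4.png",np.hstack([d["image"][:,100:540],cv2.resize(s["image"][150:240,280:370],(360,400))]))
```

```text
9.5 [0.476  0.0217 0.1254] F [-8.72  0.45 31.92] w 0.04607296282928747
[[-0.043, 0.971, -0.233], [0.012, -0.233, -0.972], [-0.999, -0.045, -0.001]]
push dp units [-1.496  0.888  0.007]
keys dp units [-0.454 -0.029  0.008]
ang units [-0.001 -0.001  0.029]
```

View pics/w4.png

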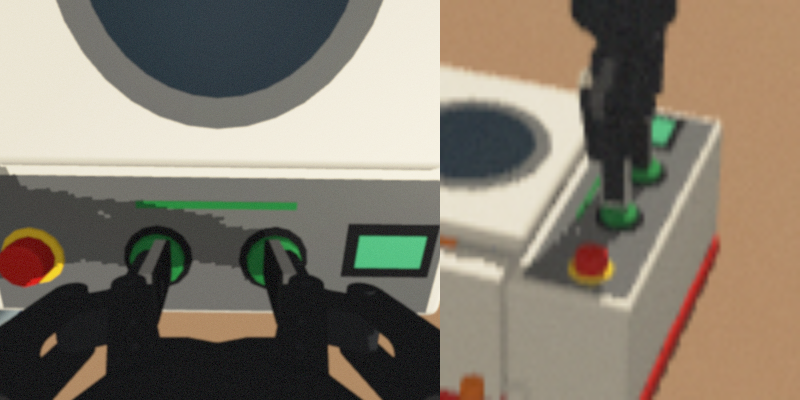

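Both caps are flush in their rings at crop (158,258) and (273,258). I keep holding.

{"name": "arm_command", "arguments": {"series": [{"dp": [0.035, 0, 0], "angular": [0, 0, 0.001], "gripper": 46}, {"dp": [0.035, 0, 0], "angular": [0, 0, 0.001], "gripper": 46}, {"dp": [0.035, 0, 0], "angular": [0, 0, 0.001], "gripper": 46}, {"dp": [0.035, 0, 0], "angular": [0, 0, 0.001], "gripper": 46}, {"dp": [0.035, 0, 0], "angular": [0, 0, 0], "gripper": 46}, {"dp": [0.035, 0, 0], "angular": [0, 0, 0], "gripper": 46}, {"dp": [0.035, 0, 0], "angular": [0, 0, 0], "gripper": 46}, {"dp": [0.035, 0, 0], "angular": [0, 0, 0], "gripper": 46}]}}

```text
clock: 10.6
position: [0.476, 0.0217, 0.1254]
ee_rot: [-0.432, -0.551, -0.444, 0.559]
contact_force: [-8.7, 0.7, 31.1]
width: 0.0461
```

{"name": "arm_command", "arguments": {"series": [{"dp": [0.035, 0, 0], "angular": [0, 0, 0], "gripper": 46}, {"dp": [0.035, 0, 0], "angular": [0, 0, 0], "gripper": 46}, {"dp": [0.035, 0, 0], "angular": [0, 0, 0], "gripper": 46}, {"dp": [0.035, 0, 0], "angular": [0, 0, 0], "gripper": 46}, {"dp": [0.035, 0, 0], "angular": [0, 0, 0], "gripper": 46}, {"dp": [0.035, 0, 0], "angular": [0, 0, 0], "gripper": 46}, {"dp": [0.035, 0, 0], "angular": [0, 0, 0], "gripper": 46}, {"dp": [0.035, 0, 0], "angular": [0, 0, 0], "gripper": 46}]}}

```text
clock: 11.6
position: [0.476, 0.0217, 0.1253]
ee_rot: [-0.437, -0.555, -0.439, 0.555]
contact_force: [-9.5, 1.0, 32.2]
width: 0.0463
```

{"name": "arm_command", "arguments": {"series": [{"dp": [0.035, 0, 0], "angular": [0, 0, 0], "gripper": 46}, {"dp": [0.035, 0, 0], "angular": [0, 0, 0], "gripper": 46}, {"dp": [0.035, 0, 0], "angular": [0, 0, 0], "gripper": 46}, {"dp": [0.035, 0, 0], "angular": [0, 0, 0], "gripper": 46}, {"dp": [0.035, 0, 0], "angular": [0, 0, 0], "gripper": 46}, {"dp": [0.035, 0, 0], "angular": [0, 0, 0], "gripper": 46}, {"dp": [0.035, 0, 0], "angular": [0, 0, 0], "gripper": 46}, {"dp": [0.035, 0, 0], "angular": [0, 0, 0], "gripper": 46}]}}

```text
clock: 12.6
position: [0.476, 0.0217, 0.1253]
ee_rot: [0.441, 0.559, 0.435, -0.552]
contact_force: [-9.3, 0.3, 33.3]
width: 0.046
```

```bash
python3 w.py
```

```text
12.6 [0.476  0.0217 0.1253] F [-9.27  0.31 33.26] w 0.046002237636172
[[0.014, 0.972, -0.233], [-0.001, -0.233, -0.972], [-1.0, 0.013, -0.003]]
push dp units [-1.443  0.973  0.005]
keys dp units [-0.456 -0.003  0.007]
ang units [-0.001 -0.002 -0.009]
```

The keys have been held for about 4 s. I release straight up.

{"name": "arm_command", "arguments": {"series": [{"dp": [-0.1, 0, 0], "angular": [0, 0, 0], "gripper": 46}, {"dp": [-0.2, 0, 0], "angular": [0, 0, 0], "gripper": 46}, {"dp": [-0.25, 0, 0], "angular": [0, 0, 0], "gripper": 46}, {"dp": [-0.25, 0, 0], "angular": [0, 0, 0], "gripper": 46}, {"dp": [-0.2, 0, 0], "angular": [0, 0, 0], "gripper": 46}, {"dp": [0, 0, 0], "angular": [0, 0, 0], "gripper": 46}, {"dp": [0, 0, 0], "angular": [0, 0, 0], "gripper": 46}, {"dp": [0, 0, 0], "angular": [0, 0, 0], "gripper": 46}]}}

```text
clock: 13.6
position: [0.4732, 0.0218, 0.246]
ee_rot: [0.441, 0.558, 0.435, -0.552]
contact_force: [-0.3, -0.4, -0.3]
width: 0.0461
```

Run:
```python
from w import *
rep(); d=grab("wrist"); s=grab("side"); cv2.imwrite("pics/w5.png",np.hstack([d["image"][:,100:540],cv2.resize(s["image"][130:280,230:380],(360,400))]))
for c,s2 in blobs(d,(45,90,50),(85,255,255)):
    print("green",c,s2,ondepth(d,*c).round(4))
for q in((320,60),(320,100),(250,140),(400,140)): print(q,ondepth(d,*q).round(4))
```

```text
13.6 [0.4732 0.0218 0.246 ] F [-0.29 -0.39 -0.27] w 0.04612599631137965
[[0.012, 0.972, -0.233], [-0.0, -0.233, -0.972], [-1.0, 0.011, -0.002]]
push dp units [-0.439  0.981  0.003]
keys dp units [0.55  0.008 0.005]
ang units [-0.001 -0.001 -0.007]
green [316.4 165.9] [271 164  91   5 376] [0.5007 0.0158 0.1214]
green [281.8 199.2] [265 183  34  33 881] [0.4816 0.0509 0.1355]
green [416.  194.1] [395 183  43  23 921] [ 0.4556 -0.065   0.1233]
green [350.  200.1] [334 184  34  33 869] [ 0.4673 -0.0059  0.1358]
(320, 60) [ 0.5805 -0.0062  0.1393]
(320, 100) [5.526e-01 4.000e-04 1.379e-01]
(250, 140) [0.5358 0.0634 0.1347]
(400, 140) [ 0.5074 -0.0559  0.136 ]
```

View pics/w5.png

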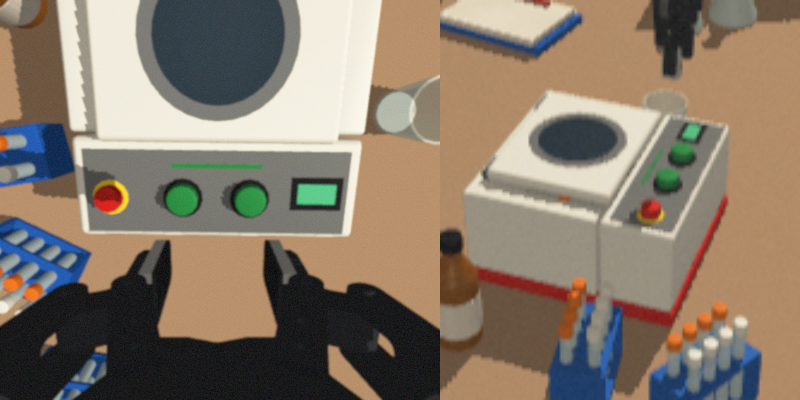

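The lid is level, and both green caps at crop (182,199) and (250,200) are back up. The stop key was not touched, and the bottle, racks and beaker look unmoved. I hand in the job.

```bash
python3 -c "
from rig import *
print(sign_off())"
```

```text
the job is handed in; nothing more can be done
None
```

I pushed the lid shut, then pressed both green start keys together with one fingertip on each. I held them down for about 4 s, released them and handed the job in at about 14 s; no verdict was reported.

- **Lid:** it met a hard stop, and the last look from above shows it level, with depth readings of 135–139 mm against 136 mm when shut.
- **Start keys:** with the keys held, TCP height was 125.3 mm, matching full travel. The side and wrist views showed both caps sunk. After release, depth reads about 135.5 mm for both, against 134 mm when up; that is within camera error.
- **Press force:** the wrist force reached about 54 N at first, higher than needed, so I eased it to about 32 N for the hold. Both are under the 120 N limit.
- **Stop key, bottle, rack and beaker:** the stop key was never touched. The others looked unmoved in the pictures; I did not measure their positions again. The robot ended about 110 mm above the keys, touching nothing.

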